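# Drive the seated plug out of a pump housing with an ejector rod

### The arm

A 7-joint arm with a two-finger parallel gripper is mounted at the origin on the work surface. World frame = base frame: x ahead of the robot, y to its left, z up, the work surface at z = 0. Lengths are in m, angles in rad, forces in N, time in s.
With the tool pointing down it reaches from about 0.4 to 0.85 m from the base axis. Payload 4.5 kg.
Tool frame: the origin (TCP) lies between the finger pads; the fingertips stand 19 mm ahead of it and the grasp point (between the pads) is the TCP; z points along the fingers, y is the direction in which the jaws open and shut (so a half turn about z gives the same grasp; the last joint's range is limited). The gripper opens to 88 mm and grips with 3 to 60 N. Pads are 18 mm wide; open, the fingers measure 123 mm over their backs; the gripper's body (75 mm by 187 mm) begins 45 mm behind the grasp point.
Start: joints at [1.262, 0.689, -0.195, 1.565, 0.157, 0.902, -0.215], TCP at [0.21, -0.589, 0.258] pointing down, gripper open.
Joint ranges: [-3.01, 3.01], [-0.46, 2.08], [-1.47, 1.51], [0.13, 2.56], [-1, 4.14], [0.04, 2.09], [-2.66, 2.66]. Speed limits (rad/s): [2.57, 2.57, 3.14, 3.14, 3.14, 3.14, 3.14].

### API

Orientations are given as a unit quaternion [x, y, z, w].
In Python, from plant import status, snapshot, finish_job, cut_out, tip_of gives the robot as it stands. The module is installed in compiled form; this text tells all that it offers.
- The arm moves only by the tool carry_out, never from a script. Its arguments are lists of equal length, an entry for each row: "linear": the shift along the world's x, y, z in m, a list of three; "roll": the turn about the world's z in rad. A call has 1 to 8 rows; each row is the pose to reach, as a shift and turn from the pose measured when the call began; what a row does not reach only later rows make up. A row lasts 1/12 s, in which the tool goes at most 41.7 mm and 7.16 degrees, less where a joint would pass 70% of its speed; a pose out of reach is approached as far as the arm can. A call with a gripper value outside its range is refused whole. "gripper" is the opening, from 0 (shut) to 1 (fully open), set as the call begins (left out, the last holds). The fingers move at their own pace and stop on an object; "grip_force" is the grip in N (left out, the last holds). Time passes only in rows, so rows that repeat a pose let the fingers close. It gives the time, the measured TCP pose, the force and the opening at its end, in the units of the state.
- status.get_state(): the state, without advancing time (a new reading comes with each control period).
- snapshot(name): name is "scene" or "side" or "wrist"; returns a dict with "img" (420x560x3 uint8, red, green, blue), "range_z" (420x560 float32, m along the optical axis (not along the pixel's ray), 0 where there is no reading), "fx", "fy", "cx", "cy" (pixels), "world_from_camera" (4x4, takes a point from camera to world coordinates). Camera axes: x right, y down, z forward; pixel columns grow to the right and rows downward; lengths in m; the calibration is good to about 2 mm. A picture is of the moment at which its call begins.
- finish_job(): hands the job in, once; it reports no verdict.
Trained networks look in a picture, given as the dict that the camera call returned (one of the last four; its "shot" number tells which), for a name from the list of things; names that differ only in an ending like _2 or _b are one class to them, and where a whole thing is asked for, a point or a joint stands for the part that bears it (a point fixed in the world has none). Each returns a list of dicts, best first, with "confidence" (0 to 1); they miss things now and then, are a little off and sometimes report something else, mostly with a low value. They report only what shows in the picture. A call takes as long as a camera call. They do not tell look-alikes from the thing itself.
- cut_out(picture, query): "region" (420x560 bool, what is visible of it) and "pixel" ([column, row] in pixels, amid what is visible of it).
- tip_of(picture, query): "pixel" ([column, row] in pixels: a listed point, or the origin of a listed thing).
The state is a dict: "clock": time; "q": joint angles; "qd": joint speeds; "joint_torque": joint torques, N m; "tool_pos": TCP position; "eef_rot": TCP orientation; "contact_force": force on the tool from outside, world axes, zero at the start; "moment": the same for the moment, N m; "opening": opening from 0.0 (shut) to 1.0 (fully open).
Only numpy, scipy, OpenCV 4.12 (cv2) and the standard library are available. Lean on these libraries where they do the work, as an engineer would, in place of code of your own. Each camera call takes 0.05 s, during which the arm holds its last target.

### The job

Take the ejector rod (the steel one with the plain round handle) out of the tool rack, feel for the off-centre hole of the guide ring on the housing and push the rod down through it until the white plug is driven out of the bore into the tray below. Then put the rod back fully home and upright in the rack hole it came from. Go gently: never press the rod on the housing or its ring, or on the plug, with more than 30 N, do not touch the plug with the fingers, and leave everything else where it is.

Things in the scene. Friction and masses are not known exactly. Their poses are not given: they have to be found in the camera images.
- stand: fixed aluminium stand carrying the pump housing: a 76 x 76 mm block, underside 50 mm and top 100 mm above the table, on two side legs (open towards its +x and -x), over a catch tray 130 mm (x) by 56 mm (y) with a 25 mm rim. A vertical through bore, 25 mm wide, runs down its middle. Origin on the bore axis at table height, z up.
- guide_level (a point): point on the BORE axis, level with the top of the steel guide ring lying on the block (40 mm outside, 8 mm thick, top 108 mm above the table). The ring's plain 13 mm hole is off-centre: its axis lies 6 mm from the bore axis, in a direction that differs each time and is not measured (see or feel it). The rod does not turn the ring
- tray (a point): centre of the catch tray's floor, on the bore axis, 5 mm above the table
- plug: white plug, 24 mm wide, 30 mm long, lower end tapered, in the bore under the ring; origin at its lower end, z along its axis. At the start its top is 10 mm below the ring's top. Three sprung balls 68 mm above the table hold it: passing them takes 8 to 20 N, then less. With the rod's tip down to 62 mm above the table it has passed them and drops out
- rod: steel ejector rod, loose (about 0.15 kg), standing in one of the rack's three holes. Origin on its axis at the underside of its collar; z up along its axis. Below the origin: shank 10 mm wide, 60 mm long, flat-ended, its rim broken by 0.6 mm. Above: collar 28 mm wide, 5 mm thick, then a plain round handle 22 mm wide from 5 to 50 mm. In the rack the collar rests on the rack's top
- rod_tip (a point): centre of the rod's lower end, 60 mm below its origin
- rack: fixed grey rack block 170 mm (x) by 50 mm (y), 66 mm high, with three 13 mm wide, 64 mm deep holes in a row along its x at -55, 0 and +55 mm. Origin at the centre of its underside
- bottle_a: upright closed white bottle with red cap, 60 mm wide, 105 mm tall; origin at the centre of its foot; bystander
- bottle_b: upright closed white bottle with red cap, 52 mm wide, 85 mm tall; origin at the centre of its foot; bystander
- pump: small removed pump module, 56 x 56 mm, 69 mm tall; origin at the centre of its foot; bystander
- screwdriver: screwdriver lying on the surface; bystander
- wrench: wrench lying on the surface; bystander
- ball_tool: tool with a 28 mm ball knob standing in the rack, top 111 mm above the table; origin on its axis at the underside of its collar; bystander
- square_tool: tool with a 20 mm square handle standing in the rack, top 98 mm above the table; origin on its axis at the underside of its collar; bystander
Things that resemble listed ones, but are neither listed nor needed, are in the scene too. Leave any green look-alike of the rod alone. Leave any yellow look-alike of the stand alone.

How it is judged:
By the outcome, as a careful person would: the job done as asked, in the order asked, and still so for the second after the job is handed in, with the robot touching nothing.
It also fails if it takes over 67 s, if anything falls off the work surface, if the arm or the gripper's body presses on something with over 40 N, if the wrist force passes 120 N, or if a joint passes its speed limit or range.

## Working session

There is one attempt and no reset: what is moved stays moved. The work goes in short steps, Python scripts to look and compute and a tool call to move; the robot and the scene stay as the last step left them, time stands still between calls to the robot, and variables do not carry over. Pictures are saved under pics/ and viewed, and the job is handed in when it is done.

Besides the shell and the picture viewer there is one more tool, called after "Emit:" as a command line: name --pt "numbers of a row" for each row, then --argument value for the rest. carry_out: Moves the arm, as the interface text tells. Its arguments: {"type":"object","properties":{"linear":{"type":"array"},"roll":{"type":"array"},"gripper":{"type":"number"},"grip_force":{"type":"number"}},"required":["linear","roll"]}

```bash
mkdir -p pics; cat > h.py <<'E'
import numpy as np, cv2
from plant import status, snapshot, finish_job, cut_out, tip_of
def save(p,n): cv2.imwrite('pics/'+n, cv2.cvtColor(p['img'],cv2.COLOR_RGB2BGR))
def world(p,u,v,z=None):
    T=np.array(p['world_from_camera'])
    d=np.array([(u-p['cx'])/p['fx'],(v-p['cy'])/p['fy'],1.0])
    if z is None:
        return (T@np.r_[d*p['range_z'][int(round(v)),int(round(u))],1])[:3]
    r=T[:3,:3]@d; o=T[:3,3]
    return o+r*(z-o[2])/r[2]
def cloud(p):
    h,w=p['range_z'].shape; u,v=np.meshgrid(np.arange(w),np.arange(h)); Z=p['range_z']
    P=np.stack([(u-p['cx'])/p['fx']*Z,(v-p['cy'])/p['fy']*Z,Z,np.ones_like(Z)],-1)
    return (P@np.array(p['world_from_camera']).T)[...,:3]
def proj(p,X):
    c=np.linalg.inv(p['world_from_camera'])@np.r_[X,1]
    return p['fx']*c[0]/c[2]+p['cx'], p['fy']*c[1]/c[2]+p['cy']
E
python3 - <<'E'
from h import *
s=status.get_state(); print({k:np.round(v,3) for k,v in s.items()})
for n in('scene','side','wrist'):
    p=snapshot(n); save(p,n+'0.png'); print(n,np.round(p['world_from_camera'],3).tolist(),p['fx'])
    np.save(n+'0.npy',p,allow_pickle=True)
    if n!='x':
        for q in('rod','rack','stand'):
            for r in cut_out(p,q)[:3]:
                c=r['pixel']; print(q,np.round(c),round(r['confidence'],2),np.round(world(p,*c),3))
E
```

```text
{'clock': np.float64(0.0), 'q': array([ 1.262,  0.69 , -0.195,  1.566,  0.157,  0.902, -0.215]), 'qd': array([ 0.   , -0.001, -0.001,  0.   , -0.001,  0.001,  0.002]), 'joint_torque': array([ 0.0000e+00, -5.2757e+01, -1.2670e+00, -1.5343e+01, -5.2000e-02,
        7.0000e-03,  0.0000e+00]), 'tool_pos': array([ 0.21 , -0.588,  0.257]), 'eef_rot': array([ 0.985,  0.171, -0.   , -0.001]), 'contact_force': array([-0.312, -0.183,  0.154]), 'moment': array([-0.018,  0.011, -0.043]), 'opening': np.float64(0.998)}
scene [[-0.519, 0.678, -0.521, 1.113], [0.855, 0.415, -0.312, 0.349], [0.005, -0.607, -0.795, 0.996], [0.0, 0.0, 0.0, 1.0]] 508.50964603534175
rod [342. 267.] 0.7 [0.594 0.186 0.102]
rod [320. 231.] 0.48 [0.528 0.099 0.084]
rack [345. 292.] 0.84 [0.624 0.211 0.066]
stand [226. 190.] 0.81 [ 0.552 -0.131  0.101]
stand [244. 129.] 0.75 [ 0.361 -0.21   0.097]
stand [134. 207.] 0.58 [ 0.678 -0.306  0.06 ]
side [[0.978, -0.15, 0.143, 0.342], [-0.206, -0.641, 0.739, -0.881], [-0.019, -0.753, -0.658, 0.899], [0.0, 0.0, 0.0, 1.0]] 446.9633558104461
rod [290. 184.] 0.69 [0.591 0.18  0.081]
rod [271. 206.] 0.68 [0.513 0.08  0.087]
rod [292. 276.] 0.3 [ 0.51  -0.19   0.089]
rack [289. 193.] 0.88 [0.586 0.162 0.059]
stand [218. 316.] 0.86 [ 0.324 -0.274  0.1  ]
stand [292. 278.] 0.84 [ 0.51  -0.188  0.083]
wrist [[0.336, -0.904, -0.264, 0.279], [-0.942, -0.322, -0.094, -0.564], [0.0, 0.28, -0.96, 0.385], [0.0, 0.0, 0.0, 1.0]] 314.5864904225942
stand [10.  9.] 0.89 [ 0.286 -0.263  0.013]
```

View pics/scene0.png

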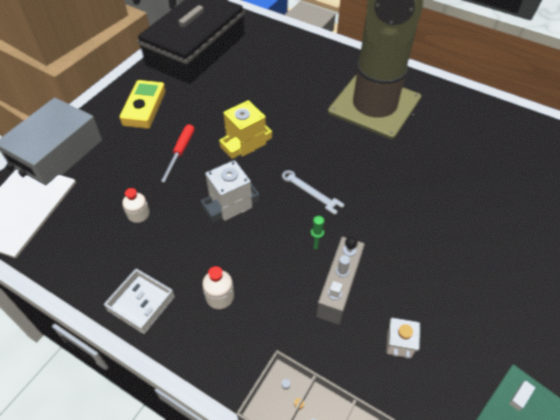

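View pics/side0.png

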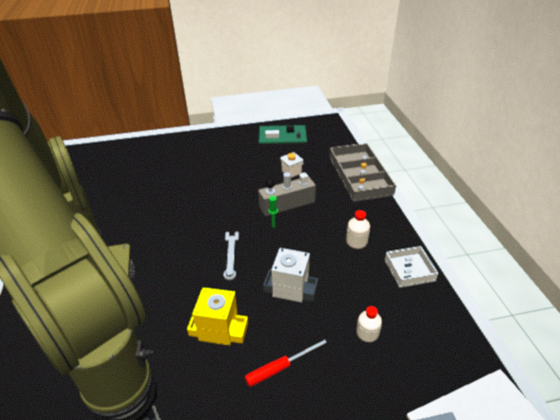

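```bash
python3 - <<'E'
from h import *
a=np.load('scene0.npy',allow_pickle=True).item(); b=np.load('side0.npy',allow_pickle=True).item()
def crop(p,u,v,w,h,s): 
    return cv2.resize(cv2.cvtColor(p['img'][v:v+h,u:u+w],cv2.COLOR_RGB2BGR),None,fx=s,fy=s,interpolation=cv2.INTER_CUBIC)
A=crop(a,300,200,80,130,5)[:600]; B=crop(b,250,145,80,60,5)
C=crop(a,195,150,80,60,5)
B=np.vstack([B,crop(b,260,235,80,60,5)])
cv2.imwrite('pics/crop0.png',np.hstack([A,B[:600]]))
P=cloud(a)
# rack top
for p in(a,b):
    P=cloud(p)
    m=(abs(P[...,2]-.066)<.004)&(np.hypot(P[...,0]-.6,P[...,1]-.18)<.13)
    m=m.astype(np.uint8)
    n,l,st,ce=cv2.connectedComponentsWithStats(m); k=1+np.argmax(st[1:,4]); 
    q=P[l==k][:,:2]; print(st[k],cv2.minAreaRect(q.astype(np.float32)*1000))
    for c,zr in (((.55,-.16),.1),):
        m=(abs(P[...,2]-zr)<.004)&(np.hypot(P[...,0]-.54,P[...,1]+.16)<.09)
        q=P[m][:,:2]; print('stand',len(q),cv2.minAreaRect(q.astype(np.float32)*1000))
    for q in('guide_level','rod','ball_tool','square_tool','rack','stand','plug','rod_tip'):pass
E
```

```text
[ 319  237   46   75 1094] ((583.2935180664062, 184.929443359375), (173.01309204101562, 50.11821746826172), 10.816927909851074)
stand 642 ((516.5696411132812, -150.45962524414062), (79.66663360595703, 77.28836822509766), 62.490440368652344)
[259 176  57  24 439] ((583.4672241210938, 182.6563720703125), (171.53053283691406, 55.252742767333984), 9.842015266418457)
stand 582 ((515.985107421875, -150.6979522705078), (80.26432800292969, 76.72735595703125), 63.200477600097656)
```

View pics/crop0.png

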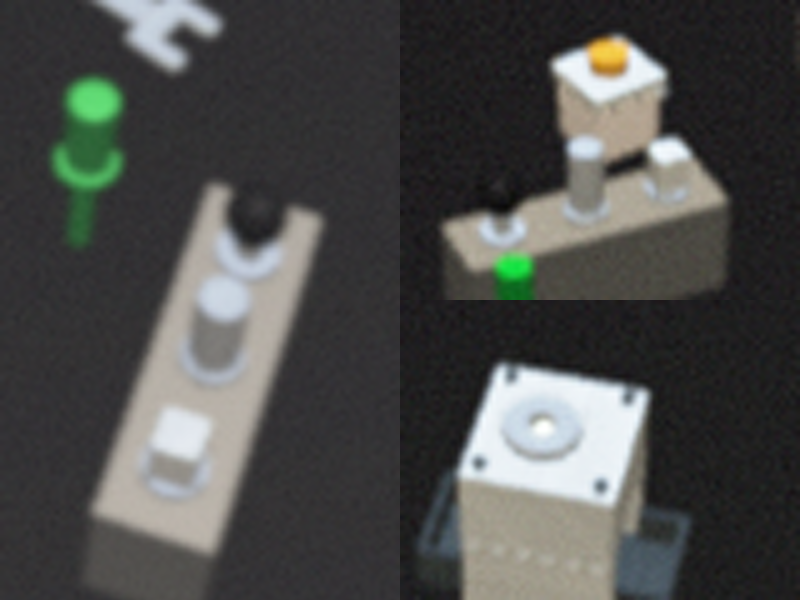

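Rod: the steel plain round one in the rack's middle hole, scene (342,267) and side (290,184). The black ball tool (351,243) and square tool (336,290) are its neighbours; green (318,228) is the look-alike. The stand is the metallic block at scene (228,188), not the yellow one at (244,129). I'll look at the ring from above first.

Emit:
carry_out --pt "0.306 0.438 0" --pt "0.306 0.438 0" --pt "0.306 0.438 0" --pt "0.306 0.438 0" --pt "0.306 0.438 0" --pt "0.306 0.438 0" --pt "0.306 0.438 0" --pt "0.306 0.438 0" --roll '[-0.02, -0.04, -0.06, -0.08, -0.1, -0.12, -0.14, -0.16]' --gripper 1.0

```text
clock: 1.27
tool_pos: [0.4019, -0.3137, 0.258]
eef_rot: [0.996, 0.091, 0.0, 0.0]
contact_force: [0.7, -0.4, -0.1]
opening: 1.0
```

Emit:
carry_out --pt "0.114 0.163 0" --pt "0.114 0.163 0" --pt "0.114 0.163 0" --pt "0.114 0.163 0" --pt "0.114 0.163 -0.03" --pt "0.114 0.163 -0.06" --pt "0.114 0.163 -0.085" --pt "0.114 0.163 -0.085" --roll '[0, 0, 0, 0, 0, 0, 0, 0]'

```text
clock: 1.93
tool_pos: [0.5136, -0.149, 0.1691]
eef_rot: [0.996, 0.092, -0.004, -0.001]
contact_force: [-0.3, -1.5, -0.8]
opening: 0.999
```

```bash
python3 - <<'E'
from h import *
s=status.get_state(); print(s['clock'],np.round(s['tool_pos'],4),np.round(s['eef_rot'],4))
p=snapshot('wrist'); save(p,'wrist1.png'); np.save('wrist1.npy',p,allow_pickle=True)
for n in('guide_level','stand','plug','tray'):
    for r in tip_of(p,n)[:2]: print(n,np.round(r['pixel'],1),round(r['confidence'],2),np.round(world(p,*r['pixel'],.108),4))
P=cloud(p); i,j=[int(x) for x in proj(p,[.516,-.1505,.108])]; print(i,j)
c=cv2.cvtColor(p['img'],cv2.COLOR_RGB2BGR)[max(0,j-75):j+75,max(0,i-100):i+100]
cv2.imwrite('pics/ring1.png',cv2.resize(c,None,fx=4,fy=4,interpolation=cv2.INTER_CUBIC))
for z,R in((.1,.07),(.108,.025)):
    m=(abs(P[...,2]-z)<.003)&(np.hypot(P[...,0]-.516,P[...,1]+.1505)<R)
    q=P[m]; print(z,len(q),cv2.minAreaRect(q[:,:2].astype(np.float32)*1000),cv2.minEnclosingCircle(q[:,:2].astype(np.float32)*1000),np.median(q[:,2]))
E
```

```text
1.9333 [ 0.5136 -0.149   0.1691] [ 0.9958  0.0919 -0.0037 -0.0011]
guide_level [283.9 232.9] 0.58 [ 0.5159 -0.1506  0.108 ]
guide_level [282.8 191.4] 0.16 [ 0.5425 -0.1449  0.108 ]
stand [283.1 196.8] 0.73 [ 0.5392 -0.1457  0.108 ]
stand [325.4 364.9] 0.66 [ 0.4201 -0.1997  0.108 ]
tray [323.7 370.8] 0.91 [ 0.4147 -0.1996  0.108 ]
tray [281.2 195.7] 0.83 [ 0.5396 -0.1444  0.108 ]
283 232
0.1 9563 ((516.5767822265625, -150.58242797851562), (76.5493392944336, 76.61727905273438), 62.795387268066406) ((516.4384765625, -150.49200439453125), 53.87224197387695) 0.10047131203972776
0.108 2498 ((511.3823547363281, -149.56570434570312), (39.13447189331055, 38.73033142089844), 26.767208099365234) ((511.1275329589844, -149.60153198242188), 19.965723037719727) 0.10836291580684349
```

View pics/ring1.png

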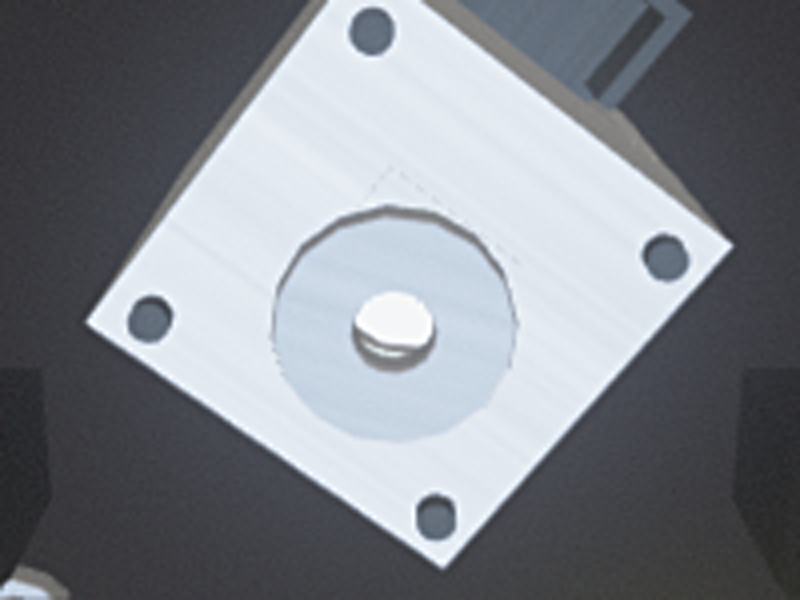

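View pics/wrist1.png

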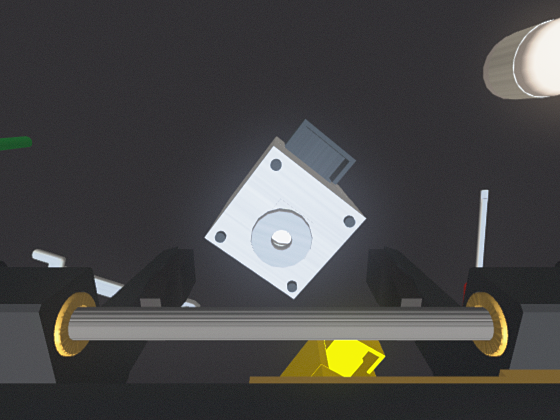

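The wrist view shows the ring shifted on the block, centre near pixel (281,238). Its 13 mm hole, with the white plug visible in it, is around (281,240). I'll hold for a moment to settle and measure it precisely.

Emit:
carry_out --pt "0.002 -0.001 0" --pt "0.002 -0.001 0" --pt "0.002 -0.001 0" --roll '[0, 0, 0]'

```text
clock: 2.43
tool_pos: [0.5195, -0.1532, 0.1758]
eef_rot: [0.996, 0.09, 0.003, 0.001]
contact_force: [-0.1, 0.7, 0.6]
opening: 1.002
```

```bash
cat > ring.py <<'E'
from h import *
def ring(p,c=(.5111,-.1496)):
    # rectify top plane z=.108 to 0.1 mm/px
    s=10; R=30; n=2*R*s
    g=np.array([[c[0]-.03,c[1]-.03],[c[0]+.03,c[1]-.03],[c[0]+.03,c[1]+.03],[c[0]-.03,c[1]+.03]])
    src=np.float32([proj(p,[x,y,.108]) for x,y in g]); dst=np.float32([[0,0],[n,0],[n,n],[0,n]])
    return cv2.warpPerspective(cv2.cvtColor(p['img'],cv2.COLOR_RGB2BGR),cv2.getPerspectiveTransform(src,dst),(n,n),flags=cv2.INTER_CUBIC)
E
python3 - <<'E'
from ring import *
s=status.get_state(); print(s['clock'],np.round(s['tool_pos'],4),np.round(s['eef_rot'],4))
p=snapshot('wrist'); np.save('wrist2.npy',p,allow_pickle=True)
im=ring(p)
for r in (65,200): cv2.circle(im,(300,300),r,(0,0,255),1)
cv2.imwrite('pics/rect2.png',im)
P=cloud(p)
for z,R in((.1,.07),(.108,.025)):
    m=(abs(P[...,2]-z)<.003)&(np.hypot(P[...,0]-.516,P[...,1]+.1505)<R)
    q=P[m]; print(z,len(q),cv2.minAreaRect(q[:,:2].astype(np.float32)*1000),cv2.minEnclosingCircle(q[:,:2].astype(np.float32)*1000),np.median(q[:,2]))
E
```

```text
2.4333 [ 0.5195 -0.1532  0.1758] [0.996  0.0896 0.0029 0.0012]
0.1 8874 ((516.6097412109375, -150.59327697753906), (76.50470733642578, 76.70746612548828), 62.80668640136719) ((517.0491943359375, -150.34561157226562), 53.364776611328125) 0.10047866273440685
0.108 2317 ((511.32196044921875, -149.5345458984375), (38.98746871948242, 38.733253479003906), 46.17529296875) ((511.35723876953125, -149.52137756347656), 19.84088706970215) 0.10836591404638574
```

View pics/rect2.png

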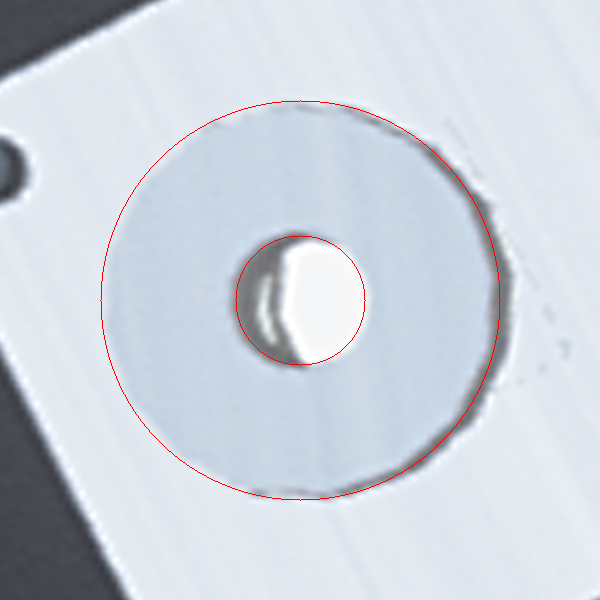

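Emit:
carry_out --pt "0.0635 0.337 0.035" --pt "0.0635 0.337 0.035" --pt "0.0635 0.337 0.035" --pt "0.0635 0.337 0.035" --pt "0.0635 0.337 0.035" --pt "0.0635 0.337 0.035" --pt "0.0635 0.337 0.035" --pt "0.0635 0.337 0.035" --roll '[0, 0, 0, 0, 0, 0, 0, 0]'

```text
clock: 3.15
tool_pos: [0.5805, 0.1752, 0.2098]
eef_rot: [0.996, 0.09, 0.003, 0.001]
contact_force: [1.1, 0.1, -0.1]
opening: 1.001
```

Emit:
carry_out --pt "0.0 0.0 0.0" --pt "0.0 0.0 0" --pt "0 0 0" --pt "0 0 0" --pt "0 0 0" --roll '[0, 0, 0, 0, 0]'

```text
clock: 3.57
tool_pos: [0.5805, 0.1726, 0.2097]
eef_rot: [0.996, 0.088, 0.002, 0.002]
contact_force: [-0.2, -0.7, 0.2]
opening: 1.0
```

```bash
python3 - <<'E'
from h import *
s=status.get_state(); print(s['clock'],np.round(s['tool_pos'],4),np.round(s['eef_rot'],4))
p=snapshot('wrist'); save(p,'wrist3.png'); np.save('wrist3.npy',p,allow_pickle=True)
P=cloud(p)
for n in('rod','rack'):
    for r in cut_out(p,n)[:2]: print(n,np.round(r['pixel'],1),round(r['confidence'],2))
    for r in tip_of(p,n)[:2]: print(n,np.round(r['pixel'],1),round(r['confidence'],2),np.round(world(p,*r['pixel'],.066),4))
c=(.5833,.184)
m=(abs(P[...,2]-.066)<.003)&(np.hypot(P[...,0]-c[0],P[...,1]-c[1])<.12); q=P[m]; print(len(q),cv2.minAreaRect(q[:,:2].astype(np.float32)*1000))
m=(abs(P[...,2]-.116)<.003)&(np.hypot(P[...,0]-c[0],P[...,1]-c[1])<.02); q=P[m]; print(len(q),cv2.minEnclosingCircle(q[:,:2].astype(np.float32)*1000),np.median(q,0))
m=(abs(P[...,2]-.071)<.0025)&(np.hypot(P[...,0]-c[0],P[...,1]-c[1])<.02); q=P[m]; print(len(q),cv2.minEnclosingCircle(q[:,:2].astype(np.float32)*1000))
E
```

```text
3.5667 [0.5805 0.1726 0.2097] [0.9961 0.0882 0.0021 0.0018]
rod [353.8 279.6] 0.81
rod [266.9 205. ] 0.58
rod [265.5 203.6] 0.88 [0.5782 0.1851 0.066 ]
rod [350.6 274.4] 0.63 [0.5233 0.0937 0.066 ]
rack [268.7 173.4] 0.95
rack [267.8 183.1] 0.61 [0.5969 0.1862 0.066 ]
7602 ((588.0299682617188, 150.92271423339844), (174.37181091308594, 117.86189270019531), 10.84465503692627)
645 ((583.9951171875, 184.76856994628906), 10.868515968322754) [0.58465943 0.18455456 0.1164061 ]
206 ((584.9913330078125, 184.5830535888672), 14.121380805969238)
```

View pics/wrist3.png

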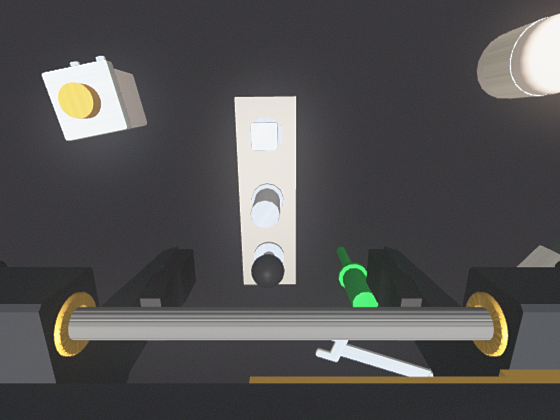

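The rod handle top is at pixel (265,212), world (0.584,0.185), with the square tool at (264,135), the ball tool at (267,268) and the green look-alike at (355,285). I'm descending onto the rod with the jaws across the rack row.

Emit:
carry_out --pt "0.004 0.012 0" --pt "0.004 0.012 0" --pt "0.004 0.012 -0.02" --pt "0.004 0.012 -0.05" --pt "0.004 0.012 -0.07" --pt "0.004 0.012 -0.07" --pt "0.004 0.012 -0.07" --pt "0.004 0.012 -0.07" --roll '[0, 0, 0, 0, 0, 0, 0, 0]'

```text
clock: 4.48
tool_pos: [0.5855, 0.1871, 0.1409]
eef_rot: [0.996, 0.089, 0.003, 0.001]
contact_force: [-0.1, 0.2, 1.0]
opening: 1.001
```

```bash
python3 - <<'E'
from h import *
s=status.get_state(); print(s['clock'],np.round(s['tool_pos'],4),np.round(s['eef_rot'],4))
p=snapshot('wrist'); save(p,'wrist4.png')
P=cloud(p);c=(.5843,.1847)
for z in (.116,.071):
  m=(abs(P[...,2]-z)<.002)&(np.hypot(P[...,0]-c[0],P[...,1]-c[1])<.018); q=P[m]; print(len(q),cv2.minEnclosingCircle(q[:,:2].astype(np.float32)*1000),np.median(q,0))
m=(abs(P[...,2]-.066)<.002)&(np.hypot(P[...,0]-c[0],P[...,1]-c[1])<.1); l,n=cv2.connectedComponents(m.astype(np.uint8)),0
q=P[m]; q=q[abs((q[:,1]-c[1])-.18*(q[:,0]-c[0]))<.035]; print(len(q),cv2.minAreaRect(q[:,:2].astype(np.float32)*1000))
E
```

```text
4.4833 [0.5855 0.1871 0.1409] [9.96e-01 8.95e-02 3.40e-03 8.00e-04]
1165 ((584.05712890625, 184.7177734375), 11.027027130126953) [0.58480694 0.18474721 0.1164066 ]
354 ((584.19091796875, 184.68775939941406), 13.824177742004395) [0.59217026 0.18704347 0.0713945 ]
10613 ((597.191650390625, 187.13485717773438), (142.76304626464844, 50.137168884277344), 10.858277320861816)
```

View pics/wrist4.png

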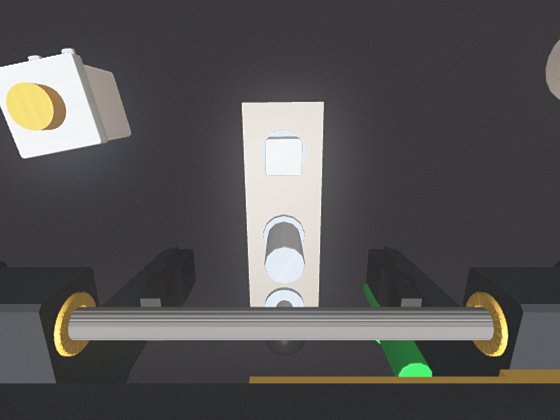

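Emit:
carry_out --pt "-0.001 -0.002 -0.015" --pt "-0.001 -0.002 -0.03" --pt "-0.001 -0.002 -0.045" --pt "-0.001 -0.002 -0.045" --pt "-0.001 -0.002 -0.045" --roll '[0, 0, 0, 0, 0]'

```text
clock: 4.95
tool_pos: [0.5851, 0.1853, 0.0971]
eef_rot: [0.996, 0.089, 0.004, 0.001]
contact_force: [-0.3, -0.7, -0.1]
opening: 0.999
```

Emit:
carry_out --pt "0 0 0" --pt "0 0 0" --roll '[0, 0]'

```text
clock: 5.12
tool_pos: [0.5863, 0.1856, 0.0988]
eef_rot: [0.996, 0.089, 0.006, 0.0]
contact_force: [-0.6, -0.2, -0.4]
opening: 1.003
```

```bash
python3 - <<'E'
from h import *
for i in range(5):
    s=status.get_state(); print(s['clock'],np.round(s['tool_pos'],4),np.round(s['eef_rot'],4),np.round(s['q'],4),np.round(s['contact_force'],1))
    snapshot('wrist')
E
```

```text
5.1167 [0.5863 0.1856 0.0988] [9.96e-01 8.94e-02 5.70e-03 2.00e-04] [-3.8350e-01  8.8510e-01  1.0000e-04  1.7283e+00  7.3000e-03  5.1740e-01
 -1.7816e+00] [-0.6 -0.2 -0.4]
5.1667 [0.5861 0.1856 0.0986] [9.96e-01 8.94e-02 5.50e-03 2.00e-04] [-3.8350e-01  8.8530e-01  1.0000e-04  1.7286e+00  7.3000e-03  5.1720e-01
 -1.7816e+00] [ 0.5  0.1 -0.3]
5.2167 [0.5859 0.1855 0.0984] [9.96e-01 8.94e-02 5.30e-03 3.00e-04] [-0.3835  0.8857  0.      1.7289  0.0073  0.5171 -1.7816] [ 0.1  0.6 -0.1]
5.2667 [0.5857 0.1854 0.0981] [9.96e-01 8.94e-02 5.10e-03 4.00e-04] [-0.3835  0.886   0.      1.7292  0.0073  0.517  -1.7816] [0.  0.2 0.9]
5.3167 [0.5855 0.1853 0.0978] [9.96e-01 8.93e-02 4.80e-03 4.00e-04] [-0.3834  0.8864  0.      1.7294  0.0073  0.517  -1.7816] [-0.3 -0.6 -0.2]
```

Emit:
carry_out --pt "-0.0014 -0.0006 -0.002" --pt "-0.0014 -0.0006 -0.002" --pt "-0.0014 -0.0006 -0.002" --pt "-0.0014 -0.0006 -0.002" --pt "-0.0014 -0.0006 -0.002" --pt "-0.0014 -0.0006 -0.002" --pt "-0.0014 -0.0006 -0.002" --pt "-0.0014 -0.0006 -0.002" --roll '[0, 0, 0, 0, 0, 0, 0, 0]'

```text
clock: 6.03
tool_pos: [0.584, 0.1847, 0.0956]
eef_rot: [0.996, 0.089, 0.005, 0.0]
contact_force: [-0.1, -0.0, -1.3]
opening: 1.002
```

```bash
cat > st.py <<'E'
from h import *
s=status.get_state(); print(round(float(s['clock']),2),np.round(s['tool_pos'],4),np.round(s['eef_rot'],4),np.round(s['contact_force'],1),np.round(s['moment'],2),round(float(s['opening']),3))
E
python3 st.py
```

```text
6.03 [0.584  0.1847 0.0956] [9.96e-01 8.94e-02 4.60e-03 5.00e-04] [-0.1 -0.  -1.3] [-0.    0.02 -0.01] 1.002
```

Emit:
carry_out --pt "0 0 0" --pt "0 0 0" --pt "0 0 0" --pt "0 0 0" --pt "0 0 0" --pt "0 0 0" --pt "0 0 0" --pt "0 0 0" --roll '[0, 0, 0, 0, 0, 0, 0, 0]' --gripper 0.0 --grip_force 45

```text
clock: 6.7
tool_pos: [0.584, 0.1847, 0.0956]
eef_rot: [0.996, 0.089, 0.005, 0.0]
contact_force: [-0.2, -0.2, -0.3]
opening: 0.417
```

```bash
cat >> st.py <<'E'
from scipy.spatial.transform import Rotation as Ro
R=Ro.from_quat(s['eef_rot']).as_matrix(); print('toolz',np.round(R[:,2],4),'yaw x',round(np.degrees(np.arctan2(R[1,0],R[0,0])),2))
E
python3 st.py
```

```text
6.7 [0.584  0.1847 0.0956] [9.96e-01 8.94e-02 4.60e-03 5.00e-04] [-0.2 -0.2 -0.3] [ 0.01 -0.01  0.04] 0.417
toolz [ 9.3e-03 -1.0e-04 -1.0e+00] yaw x 10.26
```

Emit:
carry_out --pt "0 0 0" --pt "0 0 0" --pt "0 0 0" --pt "0 0 0" --pt "0 0 0" --pt "0 0 0" --pt "0 0 0" --pt "0 0 0" --roll '[0, 0, 0, 0, 0, 0, 0, 0]'

```text
clock: 7.37
tool_pos: [0.584, 0.1847, 0.0957]
eef_rot: [0.996, 0.089, 0.005, 0.0]
contact_force: [0.0, 0.1, 0.1]
opening: 0.24
```

```bash
python3 st.py
```

```text
7.37 [0.584  0.1847 0.0957] [9.96e-01 8.94e-02 4.60e-03 5.00e-04] [0.  0.1 0.1] [0.   0.07 0.03] 0.24
toolz [ 9.3e-03 -1.0e-04 -1.0e+00] yaw x 10.25
```

Emit:
carry_out --pt "0 0 0.004" --pt "0 0 0.012" --pt "0 0 0.024" --pt "0 0 0.04" --pt "0 0 0.06" --pt "0 0 0.085" --pt "0 0 0.105" --pt "0 0 0.115" --roll '[0, 0, 0, 0, 0, 0, 0, 0]' --grip_force 45

```text
clock: 8.03
tool_pos: [0.5854, 0.1851, 0.2145]
eef_rot: [0.996, 0.089, 0.007, -0.0]
contact_force: [0.7, -0.1, -0.5]
opening: 0.237
```

```bash
python3 st.py
```

```text
8.03 [0.5854 0.1851 0.2145] [ 9.96e-01  8.93e-02  7.20e-03 -2.00e-04] [ 0.7 -0.1 -0.5] [0.02 0.02 0.04] 0.237
toolz [ 0.0143  0.0017 -0.9999] yaw x 10.25
```

```bash
python3 - <<'E'
from h import *
for i in range(8): 
    p=snapshot('side')
exec(open('st.py').read())
save(p,'side5.png'); 
w=snapshot('wrist'); save(w,'wrist5.png'); np.save('wrist5.npy',w,allow_pickle=True)
sc=snapshot('scene'); np.save('scene5.npy',sc,allow_pickle=True)
ims=[]
for p in (p,sc):
    u,v=[int(x) for x in proj(p,[.584,.185,.16])]; c=cv2.cvtColor(p['img'],cv2.COLOR_RGB2BGR)[v-50:v+50,u-40:u+40]; ims.append(cv2.resize(c,None,fx=5,fy=5,interpolation=cv2.INTER_CUBIC))
    for q in('rod','rod_tip'):
        for r in tip_of(p,q)[:2]: print(q,np.round(r['pixel'],1),round(r['confidence'],2), 'expect',np.round(proj(p,[.584,.1847,.066+.1195 if q=='rod' else .1255]),1))
cv2.imwrite('pics/crop5.png',np.hstack(ims))
E
```

```text
8.43 [0.5832 0.1844 0.2093] [9.96e-01 8.94e-02 3.30e-03 9.00e-04] [-0.6 -0.6 -1.8] [-0.02  0.03 -0.08] 0.239
toolz [ 0.0068 -0.0012 -1.    ] yaw x 10.26
rod [274.  210.3] 0.74 expect [286.9 153.9]
rod [287.3 157.2] 0.45 expect [286.9 153.9]
rod_tip [285.4 171.7] 0.59 expect [287.  170.9]
rod_tip [275.  227.2] 0.56 expect [287.  170.9]
rod [347.7 239. ] 0.82 expect [348.3 240.5]
rod [318.8 231.3] 0.53 expect [348.3 240.5]
rod_tip [314.5 245.8] 0.67 expect [345.  257.1]
rod_tip [347.1 260.4] 0.51 expect [345.  257.1]
```

View pics/crop5.png

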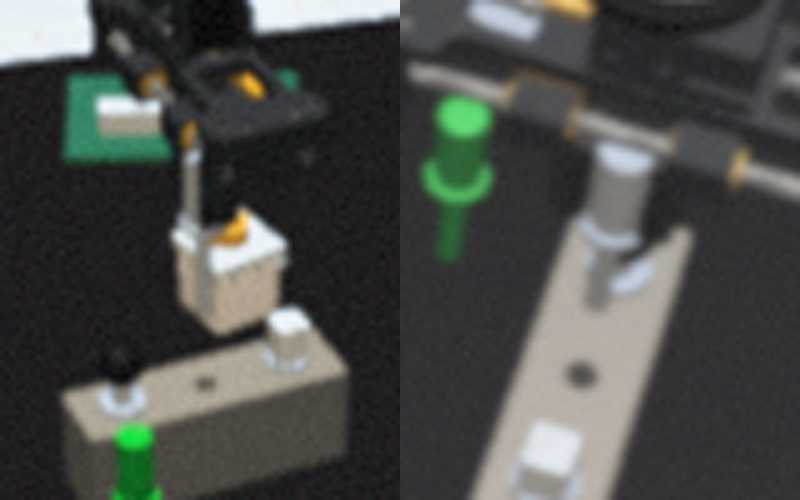

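View pics/wrist5.png

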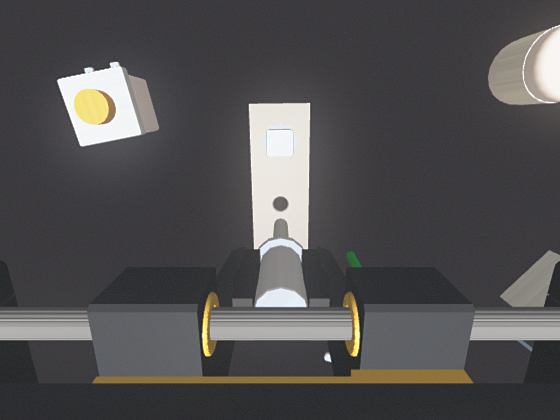

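The rod is out and upright in the jaws, and the empty middle hole shows at wrist pixel (280,204). I'll record that hole's position for the return.

```bash
python3 - <<'E'
from h import *
w=np.load('wrist5.npy',allow_pickle=True).item(); 
g=cv2.cvtColor(w['img'],cv2.COLOR_RGB2GRAY)[190:218,262:298]
m=(g<130).astype(np.uint8); n,l,st,ce=cv2.connectedComponentsWithStats(m)
print(st,ce+[262,190])
for c in ce[1:]: print(np.round(world(w,*(c+[262,190]),.066),4))
# z rows dims: compare side
e=cv2.imread('pics/wrist5.png')[180:330,210:350]; cv2.imwrite('pics/w5c.png',cv2.resize(e,None,fx=4,fy=4,interpolation=cv2.INTER_CUBIC))
# shank / tip
print('tip proj expected', proj(w,[.5832,.1844,.2093-.0297-.06]), proj(w,[.5832,.1844,.2093-.0297]))
E
```

```text
[[  0   0  36  28 854]
 [ 11   7  15  14 154]] [[279.38056206 203.53747073]
 [280.16233766 203.29220779]]
[0.584  0.1845 0.066 ]
tip proj expected (np.float64(280.19077473841685), np.float64(223.04930047216158)) (np.float64(280.3809730079452), np.float64(257.75761866776804))
```

View pics/w5c.png

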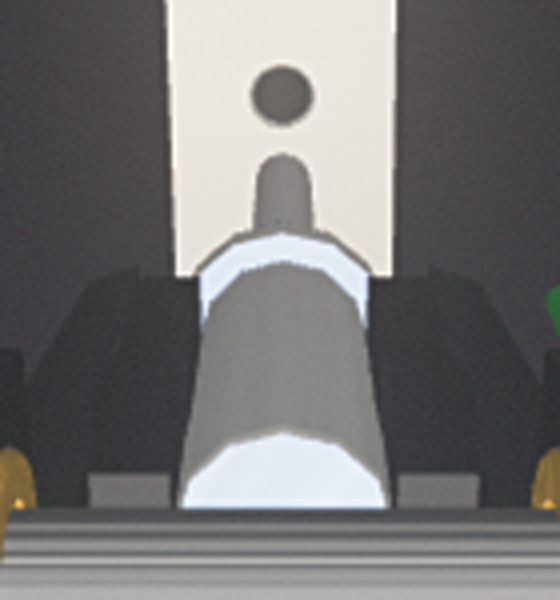

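Emit:
carry_out --pt "-0.004 -0.02 0.01" --pt "-0.013 -0.06 0.02" --pt "-0.022 -0.1 0.02" --pt "-0.031 -0.14 0.02" --pt "-0.039 -0.18 0.02" --pt "-0.048 -0.22 0.02" --pt "-0.055 -0.25 0.02" --pt "-0.057 -0.265 0.02" --roll '[0, 0, 0, 0, 0, 0, 0, 0]'

```text
clock: 9.4
tool_pos: [0.5249, -0.0862, 0.2305]
eef_rot: [0.996, 0.086, 0.004, 0.002]
contact_force: [0.3, -0.3, -1.7]
opening: 0.239
```

```bash
cat > settle.py <<'E'
import sys
from h import *
for i in range(int(sys.argv[1])): snapshot('wrist')
exec(open('st.py').read())
E
python3 settle.py 7
```

```text
9.75 [ 0.5275 -0.0781  0.2303] [ 0.9958  0.091   0.0047 -0.    ] [ 0.   0.  -1.3] [ 0.02  0.01 -0.02] 0.234
toolz [ 9.3e-03  9.0e-04 -1.0e+00] yaw x 10.45
```

Emit:
carry_out --pt "-0.003 -0.015 0" --pt "-0.007 -0.032 -0.003" --pt "-0.012 -0.05 -0.007" --pt "-0.014 -0.062 -0.011" --pt "-0.016 -0.068 -0.014" --pt "-0.0166 -0.0716 -0.016" --pt "-0.0166 -0.0716 -0.017" --pt "-0.0166 -0.0716 -0.017" --roll '[0, 0, 0, 0, 0, 0, 0, 0]'

```text
clock: 10.42
tool_pos: [0.5112, -0.1486, 0.2131]
eef_rot: [0.996, 0.092, 0.005, -0.001]
contact_force: [0.0, 0.8, -1.2]
opening: 0.238
```

```bash
python3 settle.py 11; python3 - <<'E'
from h import *
p=snapshot('wrist'); np.save('wrist6.npy',p,allow_pickle=True)
e=cv2.cvtColor(p['img'],cv2.COLOR_RGB2BGR)
print('hole',proj(p,[.5109,-.1497,.108]))
cv2.imwrite('pics/w6c.png',cv2.resize(e[180:330,210:350],None,fx=4,fy=4,interpolation=cv2.INTER_CUBIC))
E
```

```text
10.97 [ 0.5109 -0.1497  0.2134] [ 0.9958  0.091   0.0047 -0.    ] [ 1.  -0.9 -0.9] [ 0.01 -0.    0.03] 0.235
toolz [ 9.4e-03  9.0e-04 -1.0e+00] yaw x 10.45
hole (np.float64(280.3208340656319), np.float64(216.98963638151034))
```

View pics/w6c.png

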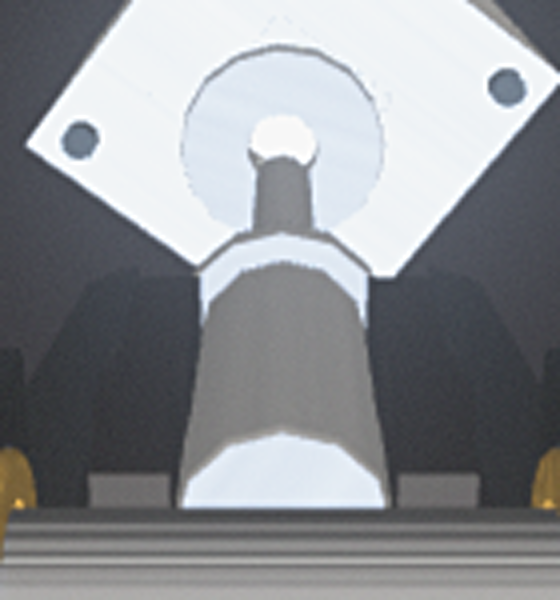

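The tip is centred over the hole laterally, crop x 284 against 283. I'm lowering slowly and watching the force.

Emit:
carry_out --pt "0 0 -0.003" --pt "0 0 -0.007" --pt "0 0 -0.011" --pt "0 0 -0.013" --pt "0 0 -0.014" --pt "0 0 -0.014" --pt "0 0 -0.014" --pt "0 0 -0.014" --roll '[0, 0, 0, 0, 0, 0, 0, 0]'

```text
clock: 11.68
tool_pos: [0.511, -0.1498, 0.1995]
eef_rot: [0.996, 0.091, 0.005, 0.0]
contact_force: [-0.9, -0.3, -1.7]
opening: 0.239
```

```bash
python3 settle.py 4
```

```text
11.88 [ 0.511  -0.1497  0.1995] [0.9958 0.091  0.0049 0.    ] [-0.6 -0.3 -2.1] [ 0.01 -0.    0.06] 0.236
toolz [ 9.7e-03  8.0e-04 -1.0e+00] yaw x 10.45
```

Emit:
carry_out --pt "0 0 -0.0005" --pt "0 0 -0.001" --pt "0 0 -0.0015" --pt "0 0 -0.002" --pt "0 0 -0.002" --roll '[0, 0, 0, 0, 0]'

```text
clock: 12.3
tool_pos: [0.5109, -0.1497, 0.1974]
eef_rot: [0.996, 0.091, 0.005, -0.0]
contact_force: [-0.4, -0.3, -1.1]
opening: 0.237
```

```bash
python3 settle.py 4
```

```text
12.5 [ 0.511  -0.1497  0.1975] [0.9958 0.091  0.0048 0.    ] [ 0.8  0.2 -1.9] [-0.03  0.   -0.01] 0.236
toolz [ 9.7e-03  8.0e-04 -1.0e+00] yaw x 10.45
```

Emit:
carry_out --pt "0 0 -0.0005" --pt "0 0 -0.001" --pt "0 0 -0.0015" --pt "0 0 -0.002" --pt "0 0 -0.002" --roll '[0, 0, 0, 0, 0]'

```text
clock: 12.92
tool_pos: [0.5109, -0.1497, 0.1954]
eef_rot: [0.996, 0.091, 0.005, 0.0]
contact_force: [0.5, -0.3, -1.2]
opening: 0.236
```

```bash
python3 settle.py 3
```

```text
13.07 [ 0.511  -0.1498  0.1955] [0.9958 0.091  0.0048 0.    ] [ 0.3 -0.6 -1. ] [-0.    0.01  0.  ] 0.232
toolz [ 9.6e-03  8.0e-04 -1.0e+00] yaw x 10.44
```

Emit:
carry_out --pt "0 0 -0.0005" --pt "0 0 -0.001" --pt "0 0 -0.0015" --pt "0 0 -0.002" --pt "0 0 -0.002" --roll '[0, 0, 0, 0, 0]'

```text
clock: 13.48
tool_pos: [0.5109, -0.1497, 0.1934]
eef_rot: [0.996, 0.091, 0.005, -0.0]
contact_force: [0.7, -0.3, -0.4]
opening: 0.234
```

```bash
python3 settle.py 3
```

```text
13.63 [ 0.511  -0.1497  0.1935] [0.9958 0.091  0.0048 0.    ] [ 0.1  0.1 -1.8] [0.04 0.02 0.05] 0.236
toolz [ 9.6e-03  8.0e-04 -1.0e+00] yaw x 10.44
```

The tip is 4 mm inside the hole with no side force. I'm going on down to the plug.

Emit:
carry_out --pt "0 0 -0.001" --pt "0 0 -0.002" --pt "0 0 -0.003" --pt "0 0 -0.004" --pt "0 0 -0.005" --pt "0 0 -0.0055" --pt "0 0 -0.006" --pt "0 0 -0.006" --roll '[0, 0, 0, 0, 0, 0, 0, 0]' --grip_force 55

```text
clock: 14.3
tool_pos: [0.5109, -0.1497, 0.1874]
eef_rot: [0.996, 0.091, 0.005, 0.0]
contact_force: [-0.3, -0.1, -1.2]
opening: 0.232
```

Emit:
carry_out --pt "0 0 -0.0005" --pt "0 0 -0.001" --pt "0 0 -0.0015" --pt "0 0 -0.002" --roll '[0, 0, 0, 0]'

```text
clock: 14.63
tool_pos: [0.511, -0.1495, 0.1859]
eef_rot: [0.996, 0.091, 0.005, -0.0]
contact_force: [-1.3, 1.1, 7.9]
opening: 0.232
```

```bash
python3 settle.py 1
```

```text
14.68 [ 0.5109 -0.1495  0.1859] [ 9.958e-01  9.110e-02  4.800e-03 -1.000e-04] [-1.5  2.2  6.2] [0.26 0.47 0.02] 0.235
toolz [ 0.0096  0.0011 -1.    ] yaw x 10.45
```

Emit:
carry_out --pt "0 0 -0.0005" --pt "0 0 -0.001" --pt "0 0 -0.0015" --pt "0 0 -0.0015" --roll '[0, 0, 0, 0]'

```text
clock: 15.02
tool_pos: [0.5111, -0.1495, 0.1853]
eef_rot: [0.996, 0.091, 0.005, 0.0]
contact_force: [-1.4, 1.7, 7.8]
opening: 0.235
```

```bash
python3 settle.py 1
```

```text
15.07 [ 0.5111 -0.1495  0.1853] [9.958e-01 9.110e-02 5.300e-03 1.000e-04] [-1.   0.7  8.1] [ 0.21  0.5  -0.09] 0.236
toolz [ 1.050e-02  8.000e-04 -9.999e-01] yaw x 10.45
```

Emit:
carry_out --pt "0 0 -0.0005" --pt "0 0 -0.001" --pt "0 0 -0.0015" --pt "0 0 -0.0015" --roll '[0, 0, 0, 0]'

```text
clock: 15.4
tool_pos: [0.5113, -0.1495, 0.1849]
eef_rot: [0.996, 0.091, 0.006, 0.0]
contact_force: [-2.7, 0.0, 10.6]
opening: 0.236
```

```bash
python3 settle.py 1
```

```text
15.45 [ 0.5113 -0.1495  0.1849] [9.958e-01 9.100e-02 5.700e-03 2.000e-04] [-2.3  1.1 10.5] [0.28 0.58 0.01] 0.231
toolz [ 1.140e-02  6.000e-04 -9.999e-01] yaw x 10.44
```

Emit:
carry_out --pt "0 0 -0.001" --pt "0 0 -0.0015" --pt "0 0 -0.0018" --pt "0 0 -0.002" --pt "0 0 -0.0022" --pt "0 0 -0.0022" --roll '[0, 0, 0, 0, 0, 0]'

```text
clock: 15.95
tool_pos: [0.5116, -0.1495, 0.1841]
eef_rot: [0.996, 0.091, 0.006, 0.0]
contact_force: [-3.0, 0.6, 12.8]
opening: 0.232
```

```bash
python3 settle.py 1
```

```text
16.0 [ 0.5115 -0.1495  0.1841] [9.958e-01 9.100e-02 6.300e-03 4.000e-04] [-2.2  0.6 12.1] [0.28 0.69 0.02] 0.238
toolz [ 1.270e-02  3.000e-04 -9.999e-01] yaw x 10.44
```

Emit:
carry_out --pt "-0.0003 0 -0.0012" --pt "-0.0006 0 -0.0016" --pt "-0.0008 0 -0.0019" --pt "-0.0008 0 -0.0022" --pt "-0.0008 0 -0.0024" --pt "-0.0008 0 -0.0026" --pt "-0.0008 0 -0.0026" --pt "-0.0008 0 -0.0026" --roll '[0, 0, 0, 0, 0, 0, 0, 0]'

```text
clock: 16.67
tool_pos: [0.5112, -0.1493, 0.1829]
eef_rot: [0.996, 0.091, 0.007, 0.001]
contact_force: [-3.4, 1.2, 13.2]
opening: 0.234
```

```bash
python3 settle.py 1; python3 - <<'E'
from h import *
p=snapshot('wrist'); np.save('wrist7.npy',p,allow_pickle=True)
e=cv2.cvtColor(p['img'],cv2.COLOR_RGB2BGR)
A=cv2.resize(e[180:330,210:350],None,fx=3,fy=3,interpolation=cv2.INTER_CUBIC)
q=snapshot('side'); u,v=[int(x) for x in proj(q,[.511,-.15,.1])]; c=cv2.cvtColor(q['img'],cv2.COLOR_RGB2BGR)[v-50:v+40,u-38:u+32]
cv2.imwrite('pics/c7.png',np.hstack([A,cv2.resize(c,(350,450),interpolation=cv2.INTER_CUBIC)]))
E
```

```text
16.72 [ 0.5112 -0.1493  0.1829] [9.958e-01 9.100e-02 7.200e-03 6.000e-04] [-2.4  1.7 12.6] [0.41 0.71 0.02] 0.235
toolz [ 1.440e-02  2.000e-04 -9.999e-01] yaw x 10.45
```

View pics/c7.png

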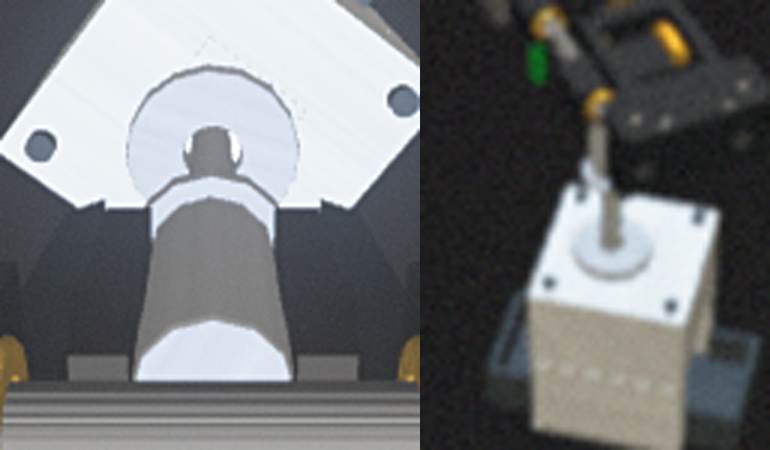

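```bash
python3 - <<'E'
from h import *
for f,z in(('wrist6.npy',.2134),('wrist7.npy',.1829)):
    p=np.load(f,allow_pickle=True).item(); P=cloud(p)
    col=P[238:246,274:290].reshape(-1,3); print(f,'collar z',np.round(np.percentile(col[:,2],[20,50,80]),4),'minus TCP',np.median(col[:,2])-z)
    top=P[290:303,272:290].reshape(-1,3); print(' top',np.round(np.percentile(top[:,2],[20,50,80]),4), np.median(top[:,2])-z)
E
```

```text
wrist6.npy collar z [0.1884 0.1892 0.1898] minus TCP -0.024188800859920784
 top [0.2338 0.2342 0.2346] 0.02078559975916236
wrist7.npy collar z [0.1577 0.1585 0.159 ] minus TCP -0.024442966288779677
 top [0.2032 0.2037 0.2042] 0.020809651427901338
```

No slip in the grip: the collar is 24 mm below the TCP both before and after. The plug has moved about 4.5 mm at about 14 N. I'm continuing with gentle ramps and shifting x slightly against the drift.

Emit:
carry_out --pt "-0.0003 0 -0.0015" --pt "-0.0006 0 -0.0022" --pt "-0.0008 0 -0.0027" --pt "-0.001 0 -0.0032" --pt "-0.001 0 -0.0036" --pt "-0.001 0 -0.004" --pt "-0.001 0 -0.0044" --pt "-0.001 0 -0.0048" --roll '[0, 0, 0, 0, 0, 0, 0, 0]'

```text
clock: 17.48
tool_pos: [0.5107, -0.1495, 0.1793]
eef_rot: [0.996, 0.091, 0.008, 0.001]
contact_force: [-2.3, 1.0, 11.1]
opening: 0.234
```

```bash
python3 settle.py 1
```

```text
17.53 [ 0.5107 -0.1495  0.1792] [9.958e-01 9.100e-02 8.000e-03 9.000e-04] [-1.4  1.5  8.5] [ 0.13  0.44 -0.01] 0.234
toolz [ 1.610e-02 -3.000e-04 -9.999e-01] yaw x 10.44
```

Emit:
carry_out --pt "0 0 -0.0015" --pt "0 0 -0.0025" --pt "0 0 -0.0035" --pt "0 0 -0.0045" --pt "0 0 -0.0055" --pt "0 0 -0.0065" --pt "0 0 -0.0075" --pt "0 0 -0.0085" --roll '[0, 0, 0, 0, 0, 0, 0, 0]'

```text
clock: 18.2
tool_pos: [0.5109, -0.1495, 0.1718]
eef_rot: [0.996, 0.091, 0.008, 0.001]
contact_force: [-2.6, 0.6, 11.0]
opening: 0.239
```

```bash
python3 settle.py 1
```

```text
18.25 [ 0.5108 -0.1495  0.1715] [0.9958 0.091  0.0083 0.001 ] [-1.6  0.2  6.2] [ 0.16  0.5  -0.02] 0.232
toolz [ 1.670e-02 -5.000e-04 -9.999e-01] yaw x 10.44
```

Emit:
carry_out --pt "0 0 -0.0015" --pt "0 0 -0.0028" --pt "0 0 -0.004" --pt "0 0 -0.0052" --pt "0 0 -0.0064" --pt "0 0 -0.0076" --pt "0 0 -0.0088" --pt "0 0 -0.01" --roll '[0, 0, 0, 0, 0, 0, 0, 0]'

```text
clock: 18.92
tool_pos: [0.5109, -0.1494, 0.1625]
eef_rot: [0.996, 0.091, 0.009, 0.001]
contact_force: [-2.2, -0.0, 9.6]
opening: 0.23
```

```bash
python3 settle.py 1
```

```text
18.97 [ 0.5108 -0.1494  0.1621] [0.9958 0.091  0.0085 0.0011] [-1.  -0.4  3.3] [0.13 0.37 0.02] 0.236
toolz [ 1.710e-02 -6.000e-04 -9.999e-01] yaw x 10.44
```

Emit:
carry_out --pt "0 0 -0.0015" --pt "0 0 -0.003" --pt "0 0 -0.0045" --pt "0 0 -0.006" --pt "0 0 -0.0075" --pt "0 0 -0.009" --pt "0 0 -0.0105" --pt "0 0 -0.012" --roll '[0, 0, 0, 0, 0, 0, 0, 0]'

```text
clock: 19.63
tool_pos: [0.511, -0.1494, 0.1498]
eef_rot: [0.996, 0.091, 0.009, 0.001]
contact_force: [0.3, 1.8, -0.7]
opening: 0.234
```

```bash
python3 settle.py 3; python3 - <<'E'
from h import *
ims=[]
for n in('side','scene'):
    q=snapshot(n); u,v=[int(x) for x in proj(q,[.511,-.15,.06])]; c=cv2.cvtColor(q['img'],cv2.COLOR_RGB2BGR)[v-60:v+40,u-45:u+45]
    ims.append(cv2.resize(c,(400,445),interpolation=cv2.INTER_CUBIC))
    print([(np.round(r['pixel']),round(r['confidence'],2)) for r in cut_out(q,'plug')])
cv2.imwrite('pics/c8.png',np.hstack(ims))
E
```

```text
19.78 [ 0.5109 -0.1494  0.1498] [0.9958 0.091  0.0084 0.001 ] [ 1.5 -0.3 -0.8] [ 0.05 -0.17  0.03] 0.23
toolz [ 1.700e-02 -5.000e-04 -9.999e-01] yaw x 10.45
[]
[(array([313., 194.]), 0.22)]
```

View pics/c8.png

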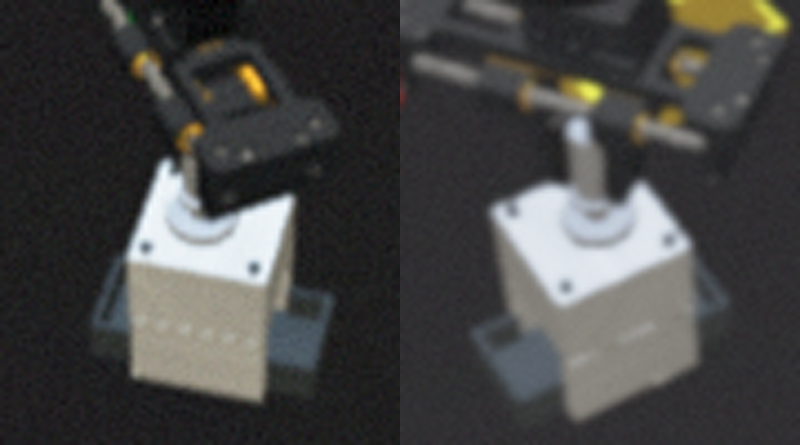

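Emit:
carry_out --pt "0 0 -0.001" --pt "0 0 -0.002" --pt "0 0 -0.003" --pt "0 0 -0.003" --roll '[0, 0, 0, 0]'

```text
clock: 20.32
tool_pos: [0.5109, -0.1494, 0.147]
eef_rot: [0.996, 0.091, 0.009, 0.001]
contact_force: [1.6, -0.3, -1.5]
opening: 0.234
```

```bash
python3 settle.py 2
```

```text
20.42 [ 0.5109 -0.1494  0.147 ] [0.9958 0.091  0.0085 0.0011] [ 1.5  0.5 -1.8] [ 0.03 -0.25  0.02] 0.239
toolz [ 1.720e-02 -6.000e-04 -9.999e-01] yaw x 10.44
```

Emit:
carry_out --pt "0 0 0.002" --pt "0 0 0.006" --pt "0 0 0.014" --pt "0 0 0.024" --pt "0 0 0.036" --pt "0 0 0.05" --pt "0 0 0.065" --pt "0 0 0.08" --roll '[0, 0, 0, 0, 0, 0, 0, 0]'

```text
clock: 21.08
tool_pos: [0.5102, -0.1495, 0.2286]
eef_rot: [0.996, 0.091, 0.008, 0.001]
contact_force: [0.4, 0.1, -0.8]
opening: 0.234
```

```bash
python3 settle.py 7; python3 - <<'E'
from h import *
p=snapshot('wrist'); np.save('wrist9.npy',p,allow_pickle=True)
e=cv2.cvtColor(p['img'],cv2.COLOR_RGB2BGR)
A=cv2.resize(e[180:330,210:350],None,fx=3,fy=3,interpolation=cv2.INTER_CUBIC)
q=snapshot('side'); u,v=[int(x) for x in proj(q,[.511,-.15,.1])]; c=cv2.cvtColor(q['img'],cv2.COLOR_RGB2BGR)[v-50:v+40,u-38:u+32]
cv2.imwrite('pics/c9.png',np.hstack([A,cv2.resize(c,(350,450),interpolation=cv2.INTER_CUBIC)]))
E
```

```text
21.43 [ 0.5101 -0.1493  0.2263] [9.958e-01 9.100e-02 7.600e-03 8.000e-04] [ 0.4 -0.2 -2.7] [-0.    0.03  0.01] 0.236
toolz [ 1.520e-02 -2.000e-04 -9.999e-01] yaw x 10.45
```

View pics/c9.png

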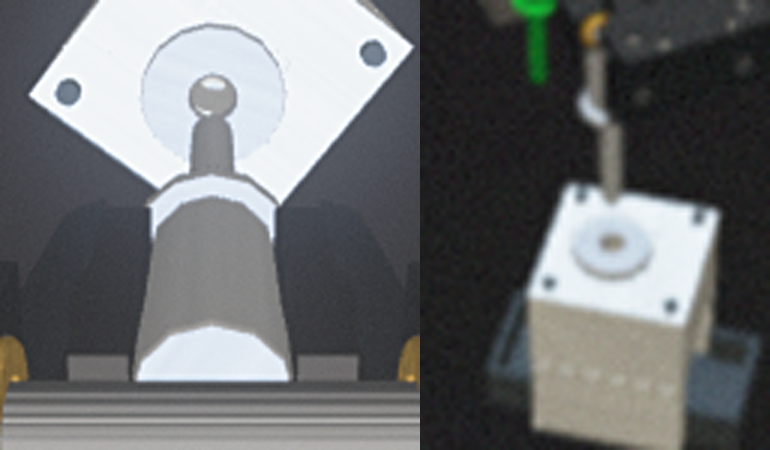

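The ring hole is now empty (hole at crop (212,95), no white in it). I'm moving back to the rack by the same path.

Emit:
carry_out --pt "0.004 0.02 0.005" --pt "0.013 0.06 0.01" --pt "0.022 0.1 0.01" --pt "0.031 0.14 0.01" --pt "0.039 0.18 0.01" --pt "0.048 0.22 0.01" --pt "0.056 0.25 0.01" --pt "0.059 0.267 0.01" --roll '[0, 0, 0, 0, 0, 0, 0, 0]'

```text
clock: 22.2
tool_pos: [0.5696, 0.1238, 0.2356]
eef_rot: [0.996, 0.094, 0.008, -0.001]
contact_force: [-0.5, 0.3, -1.1]
opening: 0.235
```

```bash
python3 settle.py 9; python3 - <<'E'
from h import *
q=snapshot('side');save(q,'side10.png'); print([(np.round(r['pixel']),round(r['confidence'],2),np.round(world(q,*r['pixel']),3)) for r in cut_out(q,'plug')])
E
```

```text
22.65 [0.5693 0.1158 0.2363] [0.9959 0.0897 0.0075 0.0012] [ 0.2  0.6 -2. ] [0.04 0.   0.01] 0.236
toolz [ 0.0151 -0.0011 -0.9999] yaw x 10.3
[]
```

Emit:
carry_out --pt "0.003 0.014 0" --pt "0.006 0.03 -0.005" --pt "0.01 0.047 -0.012" --pt "0.012 0.058 -0.02" --pt "0.0135 0.065 -0.026" --pt "0.0143 0.0688 -0.03" --pt "0.0143 0.0688 -0.03" --pt "0.0143 0.0688 -0.03" --roll '[0, 0, 0, 0, 0, 0, 0, 0]'

```text
clock: 23.42
tool_pos: [0.5835, 0.1846, 0.206]
eef_rot: [0.996, 0.09, 0.007, 0.002]
contact_force: [0.3, 0.1, -1.2]
opening: 0.231
```

```bash
python3 settle.py 11; python3 - <<'E'
from h import *
p=snapshot('wrist'); np.save('wrist11.npy',p,allow_pickle=True)
e=cv2.cvtColor(p['img'],cv2.COLOR_RGB2BGR); print(proj(p,[.584,.1845,.066]))
cv2.imwrite('pics/w11.png',cv2.resize(e[180:330,210:350],None,fx=4,fy=4,interpolation=cv2.INTER_CUBIC))
E
```

```text
23.97 [0.5837 0.1853 0.2065] [9.959e-01 9.010e-02 7.700e-03 9.000e-04] [-0.2  0.7 -1. ] [0.04 0.04 0.02] 0.232
toolz [ 1.550e-02 -5.000e-04 -9.999e-01] yaw x 10.34
(np.float64(280.83465077995584), np.float64(206.00840564619227))
```

View pics/w11.png

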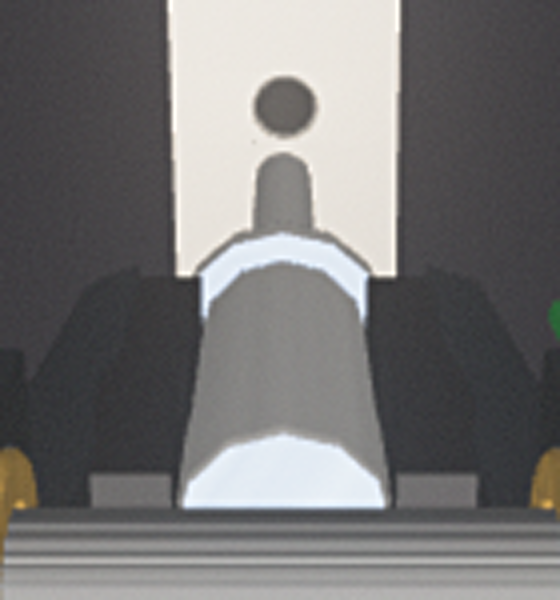

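Emit:
carry_out --pt "-0.0002 -0.0006 -0.006" --pt "-0.0002 -0.0006 -0.015" --pt "-0.0002 -0.0006 -0.025" --pt "-0.0002 -0.0006 -0.034" --pt "-0.0002 -0.0006 -0.041" --pt "-0.0002 -0.0006 -0.045" --pt "-0.0002 -0.0006 -0.046" --pt "-0.0002 -0.0006 -0.046" --roll '[0, 0, 0, 0, 0, 0, 0, 0]'

```text
clock: 24.68
tool_pos: [0.5833, 0.1847, 0.1599]
eef_rot: [0.996, 0.09, 0.007, 0.001]
contact_force: [-0.4, 0.1, -0.8]
opening: 0.235
```

```bash
python3 settle.py 9; python3 - <<'E'
from h import *
p=snapshot('wrist'); np.save('wrist12.npy',p,allow_pickle=True)
e=cv2.cvtColor(p['img'],cv2.COLOR_RGB2BGR); print(proj(p,[.584,.1845,.066]))
cv2.imwrite('pics/w12.png',cv2.resize(e[180:330,210:350],None,fx=4,fy=4,interpolation=cv2.INTER_CUBIC))
E
```

```text
25.13 [0.5835 0.1848 0.1606] [9.959e-01 9.020e-02 7.800e-03 9.000e-04] [ 0.4  0.1 -1.8] [ 0.01 -0.03 -0.01] 0.233
toolz [ 1.580e-02 -4.000e-04 -9.999e-01] yaw x 10.35
(np.float64(280.4690361691416), np.float64(221.47755647658366))
```

View pics/w12.png

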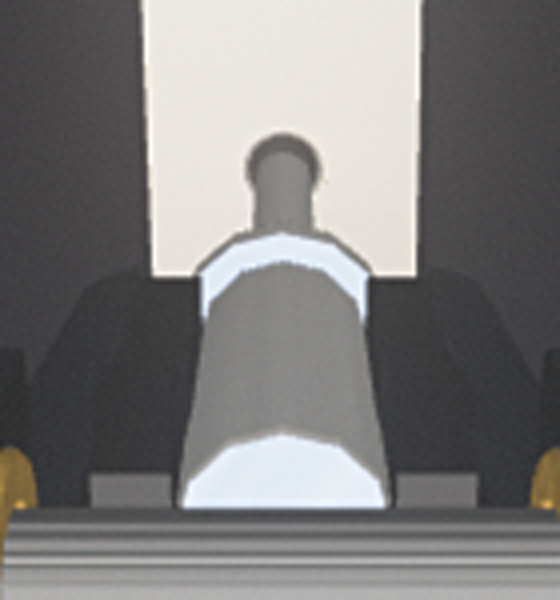

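The tip is centred above the rack hole; at rim height it would project to crop (284,166), and the hole centre is there. I'm inserting it.

Emit:
carry_out --pt "0 0 -0.002" --pt "0 0 -0.0035" --pt "0 0 -0.005" --pt "0 0 -0.0065" --pt "0 0 -0.008" --pt "0 0 -0.009" --pt "0 0 -0.01" --pt "0 0 -0.01" --roll '[0, 0, 0, 0, 0, 0, 0, 0]'

```text
clock: 25.85
tool_pos: [0.5834, 0.1847, 0.1503]
eef_rot: [0.996, 0.09, 0.008, 0.001]
contact_force: [0.1, -0.7, -1.2]
opening: 0.237
```

```bash
python3 settle.py 3
```

```text
26.0 [0.5836 0.1848 0.1506] [9.959e-01 9.020e-02 7.900e-03 9.000e-04] [ 0.2 -0.  -1. ] [-0.06  0.05 -0.02] 0.235
toolz [ 1.590e-02 -4.000e-04 -9.999e-01] yaw x 10.35
```

Emit:
carry_out --pt "0 0 -0.006" --pt "0 0 -0.013" --pt "0 0 -0.021" --pt "0 0 -0.029" --pt "0 0 -0.037" --pt "0 0 -0.044" --pt "0 0 -0.049" --pt "0 0 -0.05" --roll '[0, 0, 0, 0, 0, 0, 0, 0]'

```text
clock: 26.67
tool_pos: [0.5829, 0.1846, 0.0993]
eef_rot: [0.996, 0.09, 0.007, 0.001]
contact_force: [-1.0, 0.3, -1.6]
opening: 0.236
```

```bash
python3 settle.py 5
```

```text
26.92 [0.5839 0.1849 0.101 ] [9.959e-01 9.010e-02 8.300e-03 8.000e-04] [ 0.1  0.6 -1.3] [0.07 0.08 0.  ] 0.234
toolz [ 1.670e-02 -1.000e-04 -9.999e-01] yaw x 10.34
```

Emit:
carry_out --pt "0 0 -0.001" --pt "0 0 -0.002" --pt "0 0 -0.003" --pt "0 0 -0.0035" --pt "0 0 -0.004" --pt "0 0 -0.004" --roll '[0, 0, 0, 0, 0, 0]'

```text
clock: 27.42
tool_pos: [0.5838, 0.1848, 0.0969]
eef_rot: [0.996, 0.09, 0.008, 0.001]
contact_force: [0.5, -0.2, -1.7]
opening: 0.235
```

```bash
python3 settle.py 4
```

```text
27.62 [0.5839 0.1849 0.0971] [9.959e-01 9.010e-02 8.300e-03 8.000e-04] [-0.1  0.3 -0.8] [ 0.02  0.04 -0.02] 0.235
toolz [ 1.680e-02 -1.000e-04 -9.999e-01] yaw x 10.34
```

Emit:
carry_out --pt "0 0 -0.0005" --pt "0 0 -0.001" --pt "0 0 -0.0015" --pt "0 0 -0.0015" --pt "0 0 -0.0015" --roll '[0, 0, 0, 0, 0]'

```text
clock: 28.03
tool_pos: [0.584, 0.1849, 0.0957]
eef_rot: [0.996, 0.09, 0.008, 0.001]
contact_force: [-0.8, -0.9, 0.1]
opening: 0.237
```

```bash
python3 settle.py 3
```

```text
28.18 [0.584  0.1849 0.0957] [9.959e-01 9.010e-02 8.500e-03 8.000e-04] [ 0.  -0.4  1. ] [ 0.01  0.09 -0.  ] 0.232
toolz [ 0.017   0.     -0.9999] yaw x 10.34
```

The collar is on the rack: the z force went from -1.3 to +1 and the TCP is at its grasp height. I'm opening fully.

Emit:
carry_out --pt "0 0 0" --pt "0 0 0" --pt "0 0 0" --pt "0 0 0" --pt "0 0 0" --pt "0 0 0" --pt "0 0 0" --pt "0 0 0" --roll '[0, 0, 0, 0, 0, 0, 0, 0]' --gripper 1.0

```text
clock: 28.85
tool_pos: [0.584, 0.1849, 0.0957]
eef_rot: [0.996, 0.09, 0.008, 0.001]
contact_force: [0.1, -0.3, 0.3]
opening: 0.816
```

Emit:
carry_out --pt "0 0 0" --pt "0 0 0" --pt "0 0 0" --pt "0 0 0" --pt "0 0 0" --pt "0 0 0" --pt "0 0 0" --pt "0 0 0" --roll '[0, 0, 0, 0, 0, 0, 0, 0]'

```text
clock: 29.52
tool_pos: [0.584, 0.1849, 0.0957]
eef_rot: [0.996, 0.09, 0.008, 0.001]
contact_force: [-0.2, 0.9, -0.4]
opening: 1.002
```

Emit:
carry_out --pt "0 0 0.01" --pt "0 0 0.025" --pt "0 0 0.045" --pt "0 0 0.065" --pt "0 0 0.085" --pt "0 0 0.105" --pt "0 0 0.12" --pt "0 0 0.125" --roll '[0, 0, 0, 0, 0, 0, 0, 0]'

```text
clock: 30.18
tool_pos: [0.5854, 0.1853, 0.224]
eef_rot: [0.996, 0.09, 0.011, 0.0]
contact_force: [0.9, -0.0, -0.3]
opening: 0.999
```

```bash
python3 settle.py 5; python3 - <<'E'
from h import *
p=snapshot('wrist'); save(p,'wrist13.png'); P=cloud(p); c=(.584,.1847)
for z in (.116,.071):
  m=(abs(P[...,2]-z)<.002)&(np.hypot(P[...,0]-c[0],P[...,1]-c[1])<.018); q=P[m]; print(len(q),cv2.minEnclosingCircle(q[:,:2].astype(np.float32)*1000),np.median(q,0))
ims=[]
for n in('side','scene'):
    q=snapshot(n);save(q,n+'13.png'); u,v=[int(x) for x in proj(q,[.584,.185,.09])]; e=cv2.cvtColor(q['img'],cv2.COLOR_RGB2BGR); ims.append(cv2.resize(e[v-45:v+45,u-40:u+40],(400,450),interpolation=cv2.INTER_CUBIC))
    print([(np.round(r['pixel']),round(r['confidence'],2),np.round(world(q,*r['pixel']),3)) for r in cut_out(q,'plug')])
cv2.imwrite('pics/c13.png',np.hstack(ims))
E
```

```text
30.43 [0.5833 0.1847 0.2197] [0.9959 0.0902 0.0074 0.001 ] [-0.2  0.  -0.4] [ 0.01  0.   -0.  ] 0.998
toolz [ 1.500e-02 -7.000e-04 -9.999e-01] yaw x 10.35
567 ((584.3973999023438, 184.81198120117188), 10.871028900146484) [0.584685   0.18484098 0.11635267]
189 ((584.5811767578125, 184.82859802246094), 13.738452911376953) [0.5921442  0.1866936  0.07131495]
[(array([302., 180.]), 0.29, array([0.632, 0.186, 0.082]))]
[(array([344., 268.]), 0.59, array([0.593, 0.189, 0.1  ]))]
```

View pics/c13.png

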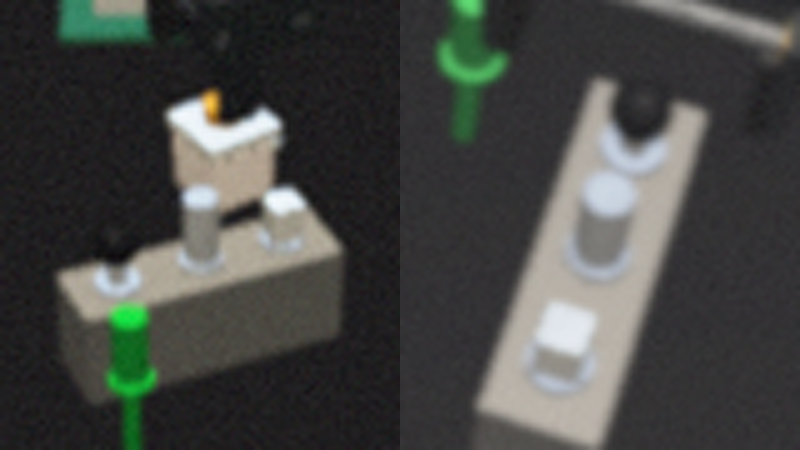

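View pics/wrist13.png

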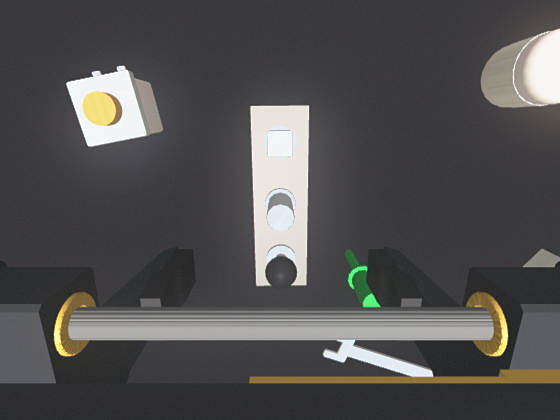

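View pics/scene13.png

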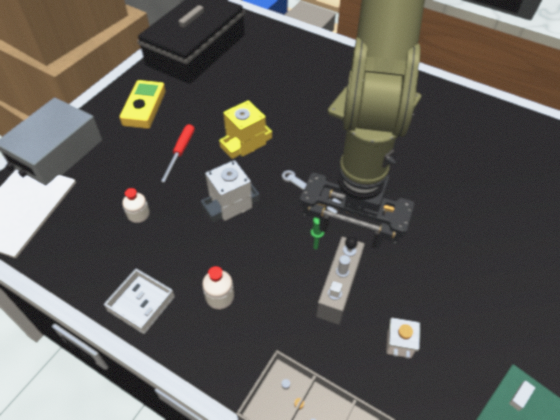

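The rod is back in the middle hole. Its top is at z 0.1164, as at the start, and handle and collar are concentric, so it is upright. Next I'll look down through the ring hole to check where the plug is.

Emit:
carry_out --pt "-0.014 -0.035 0.01" --pt "-0.028 -0.07 0.02" --pt "-0.043 -0.105 0.02" --pt "-0.058 -0.14 0.02" --pt "-0.073 -0.175 0.02" --pt "-0.087 -0.21 0.02" --pt "-0.101 -0.243 0.02" --pt "-0.11 -0.265 0.02" --roll '[0, 0, 0, 0, 0, 0, 0, 0]'

```text
clock: 31.35
tool_pos: [0.4716, -0.0839, 0.2399]
eef_rot: [0.996, 0.088, 0.007, 0.002]
contact_force: [0.4, 0.6, -0.8]
opening: 0.999
```

Emit:
carry_out --pt "-0.013 -0.03 0" --pt "-0.025 -0.06 0" --pt "-0.034 -0.079 0" --pt "-0.034 -0.079 0" --pt "-0.034 -0.079 0" --pt "-0.034 -0.079 0" --roll '[0, 0, 0, 0, 0, 0]'

```text
clock: 31.85
tool_pos: [0.4382, -0.162, 0.2398]
eef_rot: [0.996, 0.089, 0.007, 0.001]
contact_force: [1.1, 0.9, -0.1]
opening: 1.002
```

```bash
python3 settle.py 5; python3 - <<'E'
from h import *
p=snapshot('wrist'); save(p,'wrist14.png'); P=cloud(p); u,v=proj(p,[.511,-.1497,.108]); print(u,v,np.round(p['world_from_camera'][:3,3],3))
i,j=int(round(u)),int(round(v)); print(np.round(P[j-8:j+9:2,i-8:i+9:2,2],3))
for q in('plug','tray'): print(q,[(np.round(r['pixel']),round(r['confidence'],2),np.round(world(p,*r['pixel']),3)) for r in cut_out(p,q)])
e=cv2.cvtColor(p['img'],cv2.COLOR_RGB2BGR)[max(0,j-60):j+60,i-75:i+75]; cv2.imwrite('pics/w14.png',cv2.resize(e,None,fx=5,fy=5,interpolation=cv2.INTER_CUBIC))
E
```

```text
32.1 [ 0.4381 -0.1618  0.2398] [0.996  0.0894 0.007  0.0015] [-0.7  1.3 -0.5] [0.04 0.03 0.05] 0.999
toolz [ 0.0143 -0.0018 -0.9999] yaw x 10.26
281.01929147653186 118.93917199331669 [ 0.508 -0.149  0.368]
[[0.109 0.109 0.107 0.102 0.035 0.104 0.108 0.109 0.109]
 [0.108 0.108 0.036 0.035 0.036 0.034 0.036 0.107 0.108]
 [0.108 0.035 0.035 0.034 0.035 0.037 0.035 0.035 0.108]
 [0.108 0.035 0.035 0.035 0.036 0.036 0.035 0.035 0.106]
 [0.007 0.036 0.036 0.036 0.035 0.034 0.035 0.035 0.107]
 [0.107 0.035 0.036 0.035 0.035 0.036 0.036 0.034 0.107]
 [0.108 0.006 0.036 0.035 0.035 0.036 0.035 0.035 0.108]
 [0.108 0.107 0.006 0.071 0.07  0.071 0.035 0.108 0.108]
 [0.11  0.107 0.108 0.086 0.072 0.105 0.108 0.107 0.108]]
plug [(array([286., 117.]), 0.66, array([ 0.514, -0.155,  0.036]))]
tray [(array([332., 287.]), 0.83, array([ 0.365, -0.227,  0.093])), (array([282., 107.]), 0.62, array([ 0.52 , -0.149,  0.109]))]
```

View pics/w14.png

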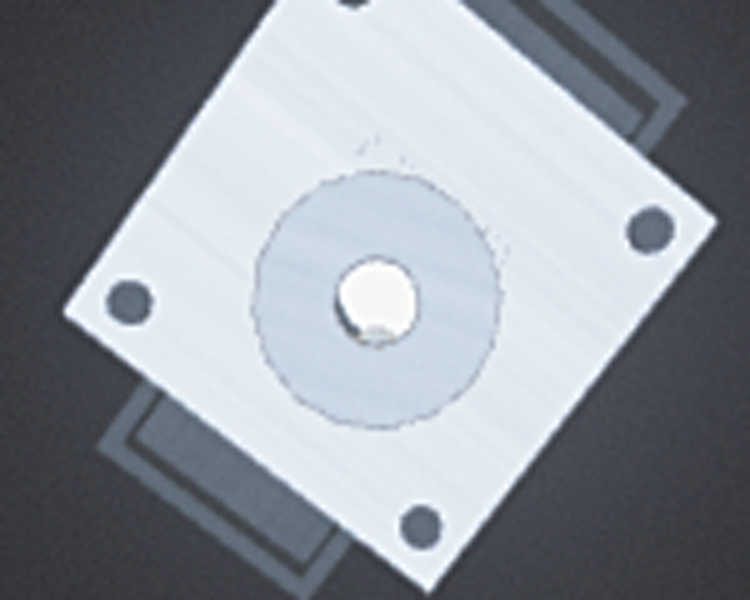

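Through the ring hole at crop (377,300) the plug's top reads z = 0.035 m. That is 30 mm above the 5 mm tray floor, so it stands free in the tray. I'm handing the job in.

```bash
python3 settle.py 4; python3 -c "
from h import *
print(finish_job())"
```

```text
32.45 [ 0.4376 -0.1628  0.2398] [0.9961 0.0884 0.0069 0.0017] [0.2 0.2 0.1] [0.04 0.05 0.02] 0.999
toolz [ 0.014  -0.0021 -0.9999] yaw x 10.14
the job is handed in; nothing more can be done
None
```

The plug is out of the bore and in the tray, and the rod is back home in the rack's middle hole. I handed the job in at 32.5 s of the 67 s allowed.

- **Finding the hole:** I located the ring's hole with the wrist camera, about 5.8 mm from the block centre. The rod went in with no contact force, so I didn't have to feel for it.
- **Pushing out the plug:** The readings between steps peaked at about 15 N, counting the rod's weight. The force fell to zero at 60 mm tip height, and I went 3 mm further.
- **Plug check:** Looking down through the ring, the plug's top is 35 mm above the table. That fits it standing on the tray floor, clear of the block.
- **Rod check:** Its top is at 116.4 mm, the same as at the start, and the handle and collar are in line, so it is upright and fully home.
- **Everything else:** The bystanders and look-alikes look unmoved in the pictures I checked. The gripper ended open and clear of everything.

**Disagreements:**
- **Tool tilt:** The tool ended up tilted about 0.4° more while holding the rod. I allowed for it, and the rod still stands upright.
- **Plug network:** It found nothing under the block from the side and scene cameras, and some of its reports were wrong, such as one on the rod. The plug check therefore rests on the wrist camera's depth readings.

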